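# Level the board platform with a wedge shim

### The job

The small platform that carries a circuit board sits low at the front. Take the thick wedge (not the slim one, nor the flat packer), lay it flat on the platform's grey base board and push it, thin end first, under the screw foot at the front edge until the bubble of the level on top lies between its two black lines; then let go and leave it so.

Things in the scene. Friction and masses are not known exactly. Their poses are not given: they have to be found in the camera images.
- plate: Aluminium platform, 142x110x8 mm, hinged at its rear over a fixed base board (130 mm wide, top 10 mm above the bench, reaching 165 mm in front of the foot), all under 85 mm. Its edge overhangs the foot by 10 mm. Rests 0.055 rad low, lifts with 3 N. Origin on the hinge axis, 48 mm above the bench, mid-width; x points front to rear (the way to push), y left, z up. Level at its left.
- foot_tip (a point): Lowest point of the platform's only foot, a round-ended steel screw, 14 mm thick, under the middle of the front edge at x = -140 mm, y = 0 in the plate frame. Gap below it to the base board at the start 5 to 11 mm; with the platform level it is 13 to 18 mm, different each time.
- bubble (a joint): White bubble's place in the level's yellowish vial (m): 0 centred, positive towards the hinge (where it is while the front is low), at most 0.022. It is 14 mm long; the two black lines stand 13 mm either side of the middle. Moves 0.35 m per rad; 1 mm of wedge pushed in under the foot moves it about 0.6 mm to the front (negative), pulled out, back again.
- wedge: The thick steel wedge, 138 x 28 mm in plan, 0.2 kg, on the bench. Origin at the centre of its underside; x points to the thin end, z up. Its top rises evenly from 3 mm at x = +69 mm to 25 mm at x = -19 mm (1 in 4); from there to x = -69 mm it is a flat block 25 mm high, to grip across its width. Stays under the foot when let go. Nearby: a slim wedge (18 wide, 10 high) and a flat packer.

How it is judged:
At the end, for the whole second after the job is handed in: The foot rests on the thick wedge, which lies flat on the base board, at rest, and the bubble stands within 7 mm of centred (between the lines) (value of joint bubble between -0.007 and 0.007 m and contact force between plate and wedge above 0.5 N and horizontal distance between foot_tip and wedge below 0.065 m and angle between wedge's own z axis and vertical below 0.08 rad and height (world z) of wedge between 0.007 and 0.015 m and linear speed of wedge below 0.01 m/s); the robot touches nothing.
It also fails if it takes over 48 s, if anything falls off the work surface, if the arm or the gripper's body presses on something with over 40 N, if the wrist force passes 120 N, or if a joint passes its speed limit or range.

### The arm

A 6-joint arm with a two-finger parallel gripper is mounted at the origin on a cart in front of the work surface, level with it; the furniture and walls round the work are solid. World frame = base frame: x ahead of the robot, y to its left, z up, the work surface at z = 0. Lengths are in m, angles in rad, forces in N, time in s.
With the tool pointing down it reaches from about 0.225 to 0.875 m from the base axis. Payload 3.4 kg.
Tool frame: the origin (TCP) lies on the centre line of the jaws, within the pads' length; the fingertips stand 19 mm ahead of it and the grasp point (between the pads) is the TCP (nose_length is the distance from the TCP to the fingertips, in m); z points along the fingers, y is the direction in which the jaws open and shut (so a half turn about z gives the same grasp; the last joint's range is limited). The gripper opens to 85 mm and grips with 20 to 120 N. Pads are 22 mm wide; open, the fingers measure 114 mm over their backs; the gripper's body (76 mm by 85 mm) begins 54 mm behind the grasp point. The pads swing forward as they close: fully open they stand 13 mm farther back than shut.
Start: joints at [-1.368, 0.276, 1.505, -0, 1.361, -0.121], TCP at [0.183, -0.545, 0.25] pointing down, gripper open.
Joint ranges: [-2.89, 2.89], [-0.75, 2.08], [0.22, 2.7], [-1.18, 4.32], [0.11, 2.71], [-2.7, 2.7]. Speed limits (rad/s): [2.57, 2.57, 3.14, 3.14, 3.14, 3.14].

### API

Orientations are given as a unit quaternion [w, x, y, z].
In Python, from rig import * gives the robot as it stands.
- The arm moves only by the shell command python3 -m jog 'ROWS' [OPENING] [FORCE]. ROWS is JSON, one flat list of numbers, 6 for each row, row after row: the shift along the tool's x, y, z in mm, then the turn, a rotation vector about the tool's x, y, z in degrees. In form: [tx, ty, tz, wx, wy, wz, tx, ty, tz, wx, wy, wz, ...]. A call has 1 to 10 rows; each row is the pose to reach, as a shift and turn from the pose commanded when the call began, along the tool's axes at that moment; what a row does not reach only later rows make up. A row lasts 1/8 s, in which the tool goes at most 62.5 mm and 10.7 degrees, less where a joint would pass 70% of its speed; a pose out of reach is approached as far as the arm can. A call with a gripper value outside its range is refused whole. OPENING is the closure, from 0 (fully open) to 1 (shut), set as the call begins (- or left out, the last holds). The fingers move at their own pace and stop on an object; FORCE is the grip in N (left out, the last holds). Time passes only in rows, so rows that repeat a pose let the fingers close. It gives the time, the measured TCP pose, the force and the opening at its end, in the units of the state.
- get_state(): the state, without advancing time (a new reading comes with each control period).
- get_image(name): name is "side" or "top" or "wrist"; returns a dict with "frame" (480x640x3 uint8, red, green, blue), "camera_matrix" (3x3 intrinsics, pixels), "k1" (the pictures are not rectified: a ray, as slopes to the right and down, at radius r is drawn at 1 + k1 r^2 times it, then the intrinsics apply), "rvec" (rotation vector, rad) and "tvec" (3), from world to camera coordinates, as OpenCV has them. Camera axes: x right, y down, z forward; pixel columns grow to the right and rows downward; lengths in m; the calibration is good to about 2 mm. A picture is of the moment at which its call begins. There is no depth.
- sign_off(): hands the job in, once; it reports no verdict.
The state is a dict: "clock": time; "qpos": joint angles; "qd": joint speeds; "effort": joint torques, N m; "position": TCP position; "ee_rot": TCP orientation; "contact_force": force on the tool from outside, world axes, zero at the start; "moment": the same for the moment, N m; "width": finger opening in m.
Only numpy, scipy, OpenCV 4.12 (cv2) and the standard library are available. Lean on these libraries where they do the work, as an engineer would, in place of code of your own. Each camera call takes 0.05 s, during which the arm holds its last target.

## Working session

There is one attempt and no reset: what is moved stays moved. The work goes in short steps, Python scripts to look and compute and a shell command to move; the robot and the scene stay as the last step left them, time stands still between calls to the robot, and variables do not carry over. Pictures are saved under pics/ and viewed, and the job is handed in when it is done.

```bash
ls; mkdir -p pics; python3 - <<'E'
from rig import *
import cv2
print(get_state())
for n in ("side","top","wrist"):
    d=get_image(n); cv2.imwrite(f"pics/{n}0.png",d["frame"][:,:,::-1]); print(n,d["camera_matrix"],d["k1"],d["rvec"],d["tvec"])
E
```

```text
pics
{'clock': 0.0, 'qpos': array([-1.36801009e+00,  2.76592469e-01,  1.50614508e+00, -1.12110309e-05,
        1.36070518e+00, -1.20999649e-01]), 'qd': array([-2.49218539e-03,  8.11256114e-06,  1.60345828e-04,  4.56079854e-04,
        4.52869147e-04, -1.94075972e-03]), 'effort': array([-1.88782642e-04, -4.16778553e+01, -2.45807004e+01, -1.62004071e-04,
        1.13190670e-02, -2.69476942e-05]), 'position': array([ 0.18283037, -0.54462876,  0.24943637]), 'ee_rot': array([-9.24039295e-04,  9.86923323e-01,  1.61187776e-01, -4.32938529e-05]), 'contact_force': array([0.39967729, 0.06274241, 0.11886956]), 'moment': array([0.04347443, 0.04849841, 0.01967376]), 'width': 0.085622967895028}
side [[551.53571838   0.         319.46571698]
 [  0.         551.53571838 233.39716428]
 [  0.           0.           1.        ]] -0.15527810903267336 [ 0.42820959 -2.67337574  1.27061985] [0.5618092  0.20051504 1.21363295]
top [[445.70413634   0.         329.55256273]
 [  0.         445.70413634 235.24261379]
 [  0.           0.           1.        ]] -0.03661211614977431 [ 2.20181285 -2.15110256  0.1105621 ] [-0.0671491   0.59369893  0.99627747]
wrist [[421.58137266   0.         318.33918455]
 [  0.         421.58137266 245.17815056]
 [  0.           0.           1.        ]] -0.1029488750511684 [-2.36652287  1.70239205  0.23207085] [-0.57377228 -0.03601693  0.37790839]
```

View pics/side0.png

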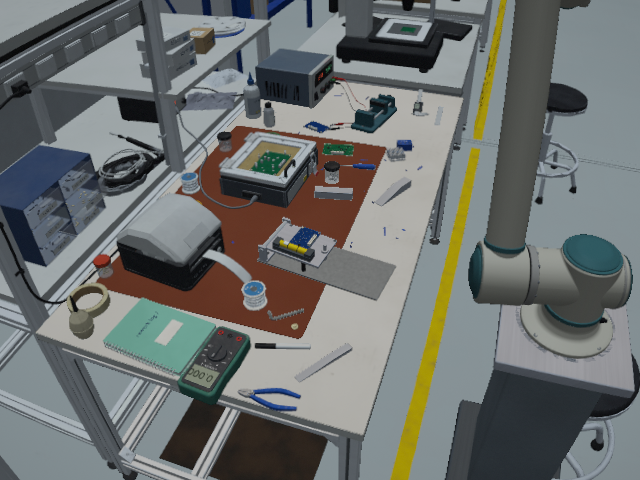

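View pics/top0.png

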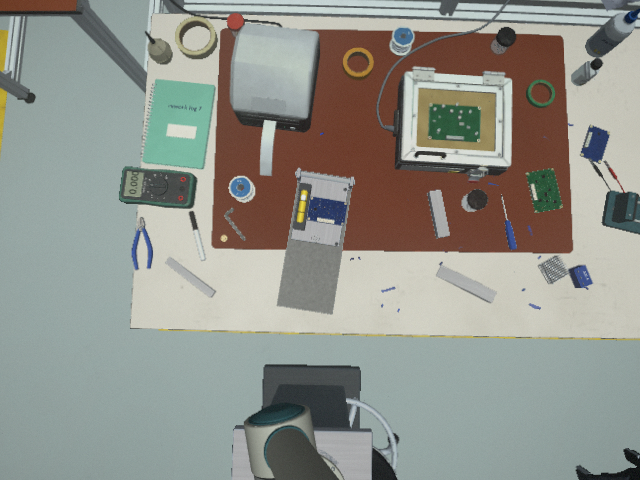

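View pics/wrist0.png

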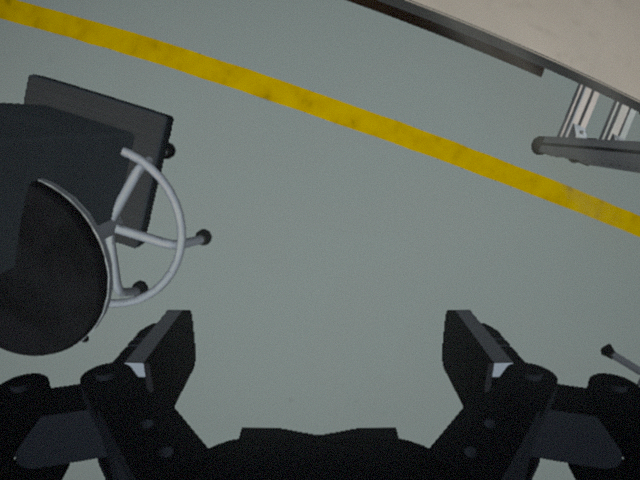

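```bash
cat > h.py <<'E'
from rig import *
import cv2, numpy as np
from scipy.spatial.transform import Rotation as R
def ray(d,uv):
    K=d["camera_matrix"]; k=d["k1"]
    p=cv2.undistortPoints(np.array(uv,float).reshape(-1,1,2),K,np.array([k,0,0,0,0.])).reshape(-1,2)
    M=cv2.Rodrigues(np.array(d["rvec"],float))[0]; t=np.array(d["tvec"],float)
    return -M.T@t, np.c_[p,np.ones(len(p))]@M
def toplane(d,uv,z):
    o,v=ray(d,uv); s=(z-o[2])/v[:,2]; return o+v*s[:,None]
def proj(d,P):
    return cv2.projectPoints(np.array(P,float).reshape(-1,1,3),np.array(d["rvec"],float),np.array(d["tvec"],float),d["camera_matrix"],np.array([d["k1"],0,0,0,0.]))[0].reshape(-1,2)
def crop(d,u0,u1,v0,v1,s,name):
    cv2.imwrite("pics/"+name,cv2.resize(d["frame"][v0:v1,u0:u1,::-1],None,fx=s,fy=s,interpolation=cv2.INTER_CUBIC))
E
python3 - <<'E'
from h import *
np.set_printoptions(precision=4,suppress=True)
t=get_image("top"); s=get_image("side")
crop(t,420,520,240,320,8,"tw.png"); crop(t,260,380,160,320,3.75,"tp.png"); crop(s,240,420,160,310,4,"sp.png")
print(toplane(t,[(437,273),(443,263),(496,292),(490,302)],0))
print(toplane(t,[(277,306),(332,313),(290,240),(346,247)],0.01))
E
```

```text
[[ 0.5145 -0.3084  0.    ]
 [ 0.5383 -0.3226  0.    ]
 [ 0.4728 -0.4484  0.    ]
 [ 0.4492 -0.434   0.    ]]
[[ 0.4301  0.064   0.01  ]
 [ 0.417  -0.0632  0.01  ]
 [ 0.5835  0.0387  0.01  ]
 [ 0.5702 -0.0924  0.01  ]]
```

View pics/tw.png

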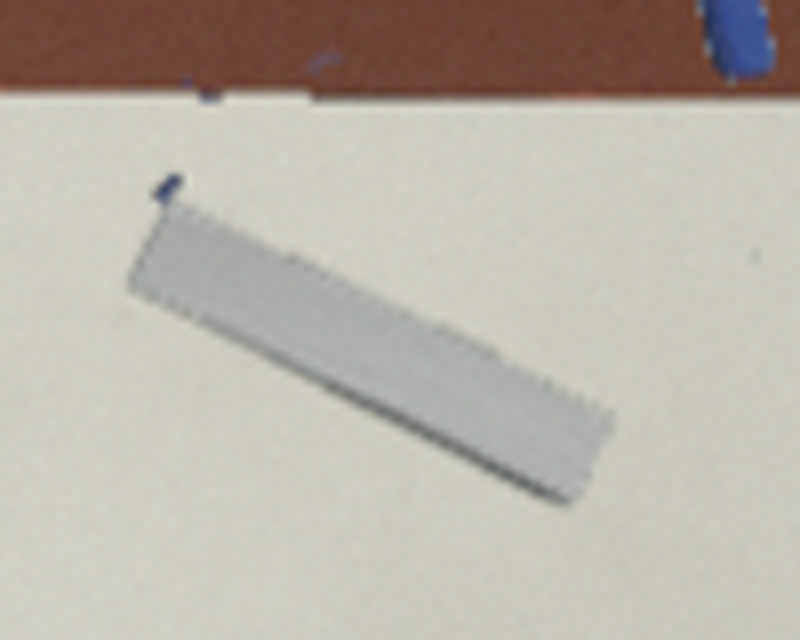

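View pics/tp.png

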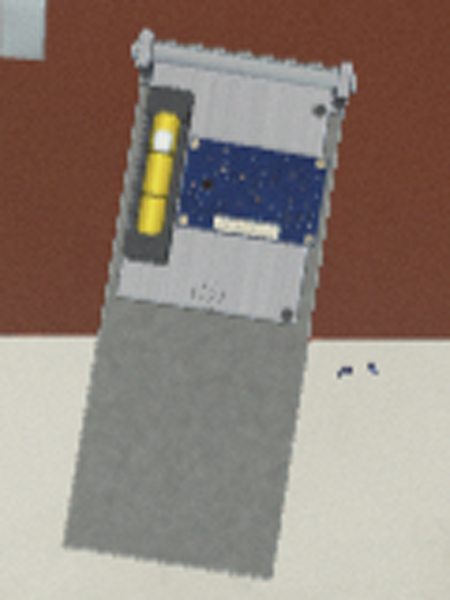

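View pics/sp.png

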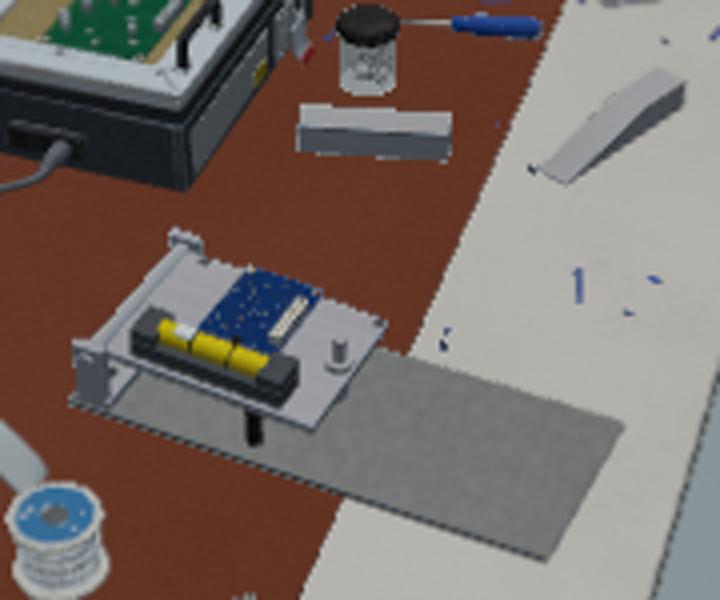

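```bash
python3 - <<'E'
from h import *
np.set_printoptions(precision=4,suppress=True)
t=get_image("top"); s=get_image("side"); w=get_image("wrist"); st=get_state()
q=st["ee_rot"]; T=R.from_quat(np.r_[q[1:],q[0]])
o,_=ray(w,[(320,240)]); print("cam in tool",T.inv().apply(o-st["position"]), "tool x",T.apply([1,0,0]))
for d in(t,s): print(ray(d,[(1,1)])[0])
# wedge mask in top
im=t["frame"][240:320,420:520].astype(int); 
b=im[...,0]-im[...,2]; m=((b<8)&(im[...,0]>110)).astype(np.uint8)
n,l,stt,c=cv2.connectedComponentsWithStats(m); i=1+np.argmax(stt[1:,4]); print(stt[i])
cs,_=cv2.findContours((l==i).astype(np.uint8),0,2); r=cv2.minAreaRect(cs[0]); box=cv2.boxPoints(r)+[420,240]; print(r,box)
c=lambda *p:[(420+a/8-.5+.06,240+b/8-.5+.06) for a,b in p]
thin=toplane(t,c((165,205),(130,288)),.003); thick=toplane(t,c((613,413),(575,497)),.025)
print(thin,thick); a=thin.mean(0);bb=thick.mean(0); d=a-bb; print(np.hypot(*d[:2]),np.degrees(np.arctan2(d[1],d[0])),(a+bb)/2)
c=lambda *p:[(260+a/3.75-.4,160+b/3.75-.4) for a,b in p]
print("board",toplane(t,c((65,545),(272,578)),.01))
print("plate front top",toplane(t,c((118,298),(298,325)),.05))
print("hinge ends",toplane(t,c((150,62),(343,90)),.055))
E
```

```text
cam in tool [ 0.0654 -0.0004 -0.1234] tool x [0.948  0.3182 0.    ]
[ 0.4987 -0.0469  1.0482]
[0.261  0.9489 0.9275]
[ 16  21  61  42 817]
((45.00884246826172, 42.88786315917969), (64.77113342285156, 15.061755180358887), 28.95099639892578) [[433.025  273.801 ]
 [440.3158 260.6215]
 [496.9927 291.9747]
 [489.7019 305.1542]]
[[ 0.533  -0.3151  0.003 ]
 [ 0.5084 -0.3048  0.003 ]] [[ 0.4753 -0.4393  0.025 ]
 [ 0.4512 -0.4281  0.025 ]]
0.13638478871854787 65.09032330084202 [ 0.492  -0.3718  0.014 ]
board [[ 0.4325  0.0642  0.01  ]
 [ 0.4154 -0.0635  0.01  ]]
plate front top [[ 0.5824  0.0331  0.05  ]
 [ 0.5687 -0.0751  0.05  ]]
hinge ends [[ 0.7255  0.0178  0.055 ]
 [ 0.7112 -0.0992  0.055 ]]
```

```bash
python3 -m jog '[52,-5,16,0,0,-8,104,-10,33,0,0,-16,157,-14,50,0,0,-23.5,209,-19,66,0,0,-31,261,-24,83,0,0,-39,313,-29,100,0,0,-46.5,313,-29,100,0,0,-46.5,313,-29,100,0,0,-46.5]' 0 40
python3 - <<'E'
from h import *
np.set_printoptions(precision=4,suppress=True)
w=get_image("wrist"); cv2.imwrite("pics/w1.png",w["frame"][:,:,::-1])
st=get_state(); print(st["position"],st["qpos"],st["ee_rot"],st["clock"])
x=np.array([.421,.907,0]);c=np.array([.492,-.372,0]);y=np.array([-.907,.421,0])
print(proj(w,[c+x*.069+y*.014+[0,0,.003],c+x*.069-y*.014+[0,0,.003],c-x*.069+y*.014+[0,0,.025],c-x*.069-y*.014+[0,0,.025]]))
E
```

```text
clock: 1.4
position: [0.4703, -0.4181, 0.1502]
ee_rot: [-0.0, 0.843, 0.538, -0.0]
contact_force: [-0.2, 0.2, 0.2]
width: 0.0852
[ 0.4699 -0.4186  0.1506] [-0.8379  0.4226  1.5355 -0.0008  1.1832 -0.4013] [ 0.0002  0.8434  0.5373 -0.0003] 1.45
[[298.1908  39.0561]
 [344.7934  39.0322]
 [299.0806 269.3424]
 [344.0767 269.3094]]
```

View pics/w1.png

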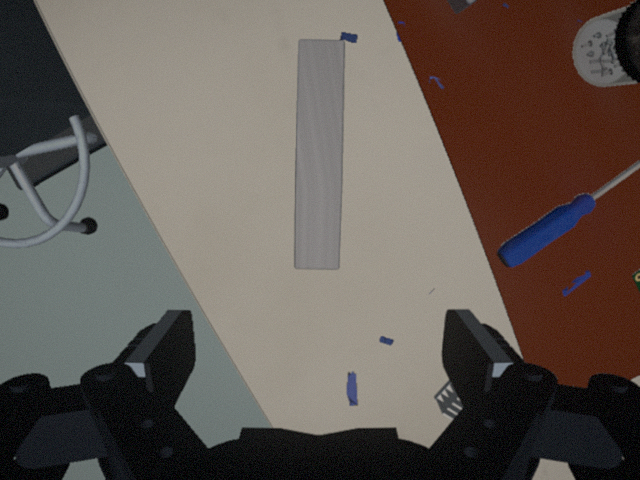

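```bash
python3 -m jog '[0,-2.5,40,0,0,1,0,-2.5,80,0,0,1,0,-2.5,110,0,0,1,0,-2.5,124,0,0,1,0,-2.5,124,0,0,1]' 0 40
python3 -m jog '[0,0,0,0,0,0,0,0,0,0,0,0,0,0,0,0,0,0,0,0,0,0,0,0,0,0,0,0,0,0,0,0,0,0,0,0,0,0,0,0,0,0,0,0,0,0,0,0]' 1 50
python3 - <<'E'
from h import *
w=get_image("wrist"); cv2.imwrite("pics/w2.png",w["frame"][:,:,::-1])
st=get_state(); print(st)
E
```

```text
clock: 2.08
position: [0.4673, -0.4176, 0.0262]
ee_rot: [-0.0, 0.848, 0.53, -0.0]
contact_force: [-1.2, -0.5, -0.3]
width: 0.0859
clock: 3.08
position: [0.4688, -0.4176, 0.0275]
ee_rot: [0.001, 0.848, 0.53, 0.0]
contact_force: [0.1, -0.6, 5.6]
width: 0.0266
{'clock': 3.125, 'qpos': array([-8.38369282e-01,  5.42146682e-01,  1.67987250e+00,  1.61081771e-05,
        9.17381581e-01, -3.85645724e-01]), 'qd': array([ 5.13705434e-04, -1.41138634e-03, -1.35716562e-04,  4.64310198e-04,
        1.40088313e-03, -4.89773956e-05]), 'effort': array([-8.68736417e-02, -4.71427238e+01, -1.68487233e+01, -3.57325666e-02,
       -1.11253504e-01, -4.73373482e-03]), 'position': array([ 0.46884275, -0.41754936,  0.02741128]), 'ee_rot': array([1.07840812e-03, 8.47768661e-01, 5.30365060e-01, 1.95380417e-04]), 'contact_force': array([-0.53520761,  0.32056329,  5.74443654]), 'moment': array([ 0.05980297, -0.0209468 , -0.01771834]), 'width': 0.026858568030564012}
```

View pics/w2.png

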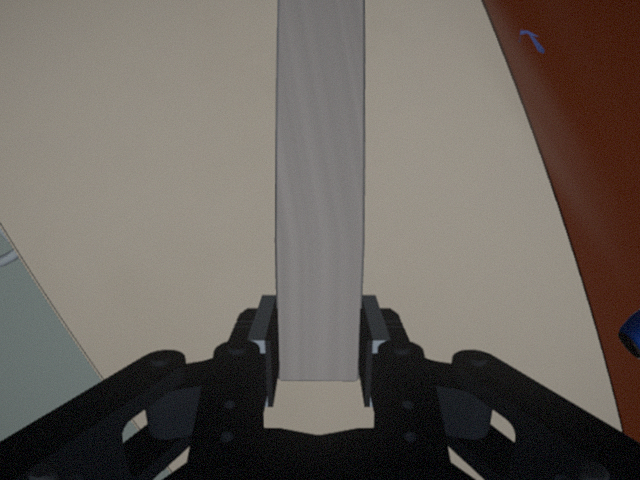

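```bash
python3 -m jog '[0,0,-35,0,0,0,0,0,-70,0,0,0,0,0,-70,0,0,0]'
python3 - <<'E'
from h import *
np.set_printoptions(precision=4,suppress=True)
w=get_image("wrist"); cv2.imwrite("pics/w3.png",w["frame"][:,:,::-1])
st=get_state(); print(st["position"],st["contact_force"],st["clock"])
q=st["ee_rot"]; T=R.from_quat(np.r_[q[1:],q[0]])
zb=st["position"][2]-.0274
for uv in [(278,381),(359,381)]:
    p=toplane(w,[uv],zb+.025)[0]; print(T.inv().apply(p-st["position"]))
foot=np.array([.586,-.0215]); a=np.radians(-7.3); x=np.array([np.cos(a),np.sin(a)])
tx=T.apply([1,0,0]);ty=T.apply([0,1,0]); print("yaw",np.degrees(np.arctan2(tx[1],tx[0])))
for gap in(20,):
    P=foot-x*(gap/1000+.069+.050); d=P-st["position"][:2]; print(P,d@tx[:2]*1e3,d@ty[:2]*1e3)
E
```

```text
clock: 3.5
position: [0.4694, -0.4183, 0.0986]
ee_rot: [0.003, 0.848, 0.53, 0.0]
contact_force: [-0.1, -0.2, -2.4]
width: 0.0268
[ 0.4684 -0.4172  0.0967] [-0.1968  1.3821 -2.9429] 3.55
[-0.0188 -0.0142  0.0024]
[-0.0189  0.0141  0.0024]
yaw 64.06295767458884
[ 0.4481 -0.0038] 362.85095593696326 -199.01140679486628
```

View pics/w3.png

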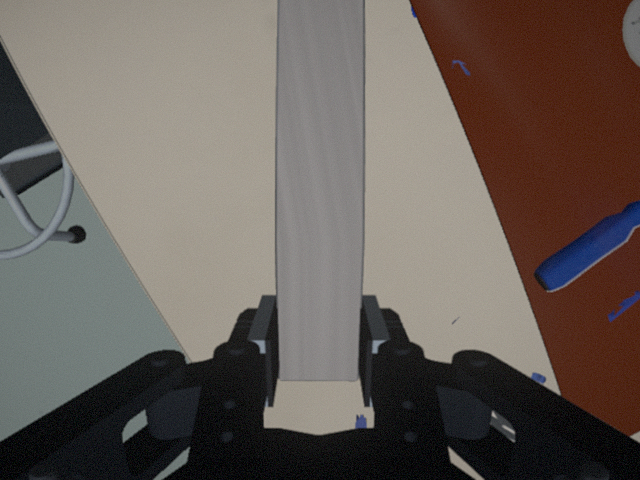

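```bash
python3 -m jog '[40,-28,0,0,0,9,85,-57,0,0,0,19,130,-86,0,0,0,29,177,-114,0,0,0,39,221,-142,0,0,0,49,265,-171,0,0,0,58,310,-200,0,0,0,66,353,-228,0,0,0,71.4,353,-228,0,0,0,71.4,353,-228,0,0,0,71.4]'
python3 - <<'E'
from h import *
np.set_printoptions(precision=4,suppress=True)
w=get_image("wrist"); cv2.imwrite("pics/w4.png",w["frame"][:,:,::-1])
t=get_image("top"); crop(t,260,380,160,320,3.75,"t4.png")
s=get_image("side"); crop(s,240,420,160,310,4,"s4.png")
st=get_state(); print(st["position"],st["contact_force"],st["clock"])
q=st["ee_rot"]; T=R.from_quat(np.r_[q[1:],q[0]]); tx=T.apply([1,0,0]); print("yaw",np.degrees(np.arctan2(tx[1],tx[0])),T.apply([0,0,1]))
E
```

```text
clock: 4.8
position: [0.417, 0.0002, 0.0953]
ee_rot: [0.0, 0.998, -0.063, -0.001]
contact_force: [0.5, -1.3, -1.7]
width: 0.0267
[ 0.4177 -0.0009  0.0959] [ 0.2684 -0.7951 -2.3123] 4.95
yaw -7.429689220695967 [-0.0007 -0.0003 -1.    ]
```

View pics/w4.png

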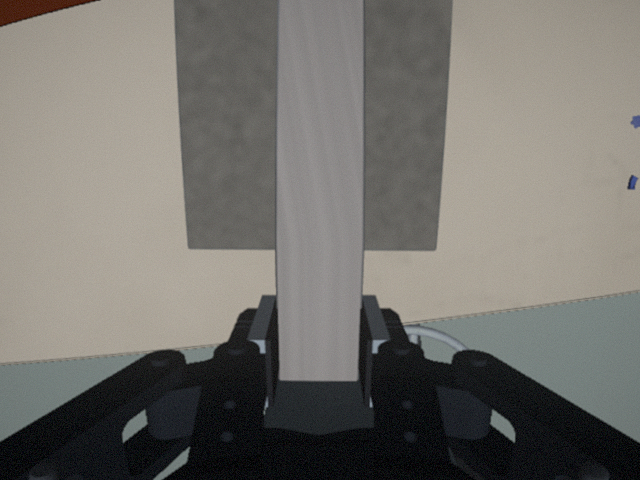

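View pics/s4.png

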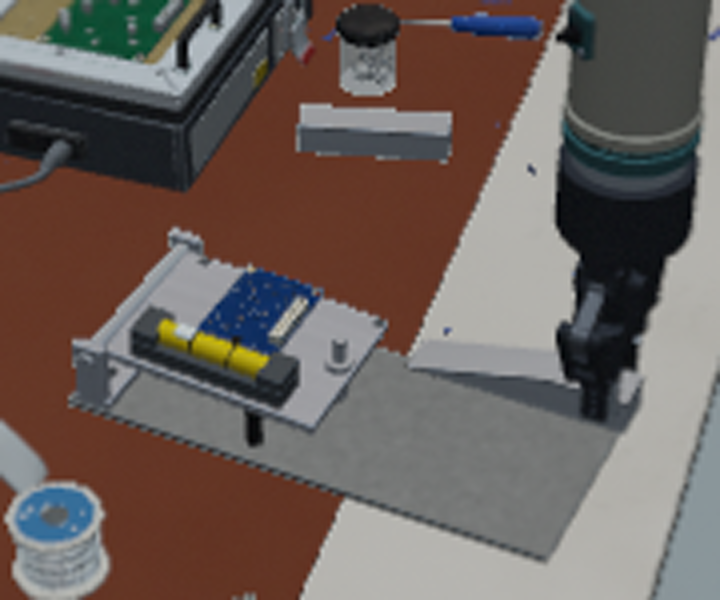

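```bash
python3 - <<'E'
from h import *
np.set_printoptions(precision=4,suppress=True)
w=get_image("wrist");st=get_state();q=st["ee_rot"]; T=R.from_quat(np.r_[q[1:],q[0]])
P=toplane(w,[(189,248),(437,249)],.01); print(P,T.inv().apply(P-st["position"])); print(st["position"])
t=get_image("top"); a=np.radians(-7.4)
E
```

```text
[[ 0.4325  0.0647  0.01  ]
 [ 0.4152 -0.0634  0.01  ]] [[ 0.0061 -0.067   0.086 ]
 [ 0.0055  0.0622  0.086 ]]
[ 0.4178 -0.0009  0.096 ]
```

```bash
python3 -m jog '[18,-2.4,20,0,0,0.2,34,-2.4,40,0,0,0.2,34,-2.4,52,0,0,0.2,34,-2.4,56,0,0,0.2,34,-2.4,56,0,0,0.2]'
python3 -m jog '[0,0,1,0,0,0,0,0,2,0,0,0,0,0,2,0,0,0,0,0,2,0,0,0]'
```

```text
clock: 5.68
position: [0.4508, -0.0019, 0.0402]
ee_rot: [0.0, 0.998, -0.066, -0.001]
contact_force: [0.7, -0.0, -2.1]
width: 0.0269
clock: 6.18
position: [0.4517, -0.0018, 0.0384]
ee_rot: [0.0, 0.998, -0.066, 0.0]
contact_force: [0.1, -0.7, -2.5]
width: 0.0268
```

```bash
python3 -m jog '[0,0,1,0,0,0,0,0,1,0,0,0,0,0,1,0,0,0]'; python3 -m jog '[0,0,1,0,0,0,0,0,1,0,0,0,0,0,1,0,0,0]'
```

```text
clock: 6.55
position: [0.4518, -0.0018, 0.0374]
ee_rot: [0.0, 0.998, -0.066, 0.0]
contact_force: [-0.8, 0.2, 0.9]
width: 0.0272
clock: 6.92
position: [0.4518, -0.0018, 0.0374]
ee_rot: [0.0, 0.998, -0.066, 0.0]
contact_force: [-3.1, 1.0, 9.7]
width: 0.0273
```

```bash
python3 -m jog '[5,0,-0.5,0,0,0,10,0,-0.5,0,0,0,15,0,-0.5,0,0,0,20,0,-0.5,0,0,0,25,0,-0.5,0,0,0,30,0,-0.5,0,0,0,35,0,-0.5,0,0,0,40,0,-0.5,0,0,0,45,0,-0.5,0,0,0,45,0,-0.5,0,0,0]'
python3 - <<'E'
from h import *
w=get_image("wrist"); cv2.imwrite("pics/w5.png",w["frame"][:,:,::-1])
s=get_image("side"); crop(s,240,420,160,310,4,"s5.png")
t=get_image("top"); crop(t,260,380,160,320,3.75,"t5.png")
E
```

```text
clock: 8.18
position: [0.4849, -0.006, 0.0372]
ee_rot: [-0.001, 0.998, -0.066, -0.011]
contact_force: [-21.5, 2.3, 28.0]
width: 0.0269
```

View pics/w5.png

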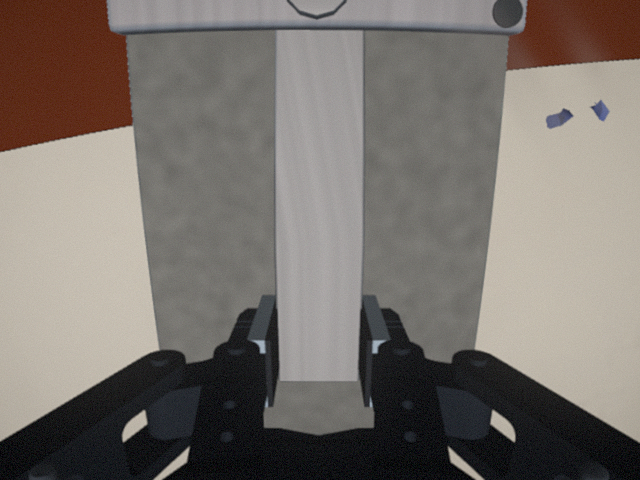

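View pics/s5.png

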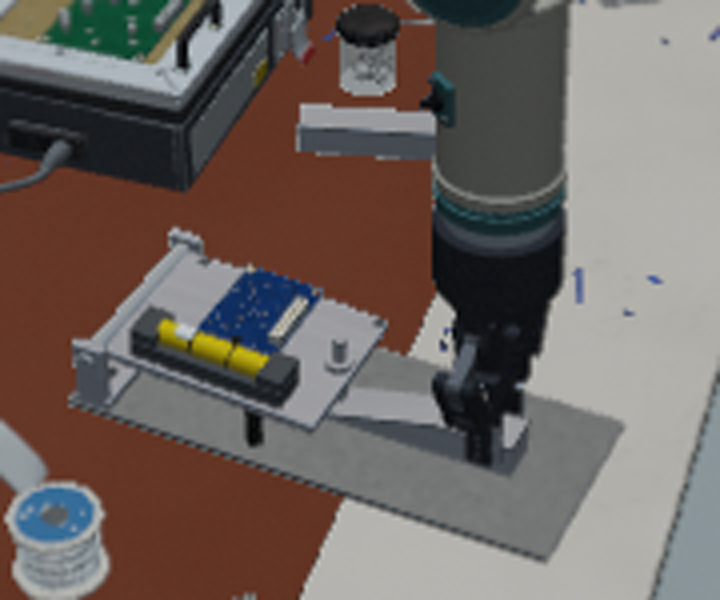

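View pics/t5.png

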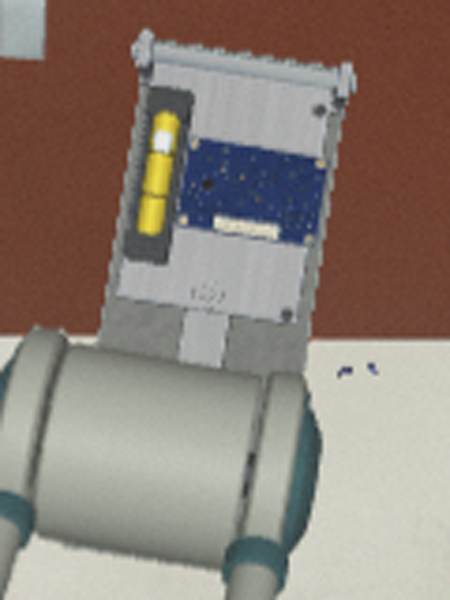

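```bash
python3 -m jog '[0,0,-1.5,0,0,0,0,0,-2.5,0,0,0,0,0,-2.5,0,0,0,0,0,-2.5,0,0,0]'
python3 - <<'E'
from h import *
st=get_state(); print(st["position"],st["contact_force"],st["moment"],st["ee_rot"])
E
```

```text
clock: 8.82
position: [0.4914, -0.0069, 0.0378]
ee_rot: [-0.0, 0.998, -0.066, -0.005]
contact_force: [-6.1, 1.4, -2.4]
width: 0.027
[ 0.49143632 -0.00691758  0.03783123] [-6.12735133  1.43197394 -2.35225852] [ 1.23749221e-01  9.62510954e-01 -8.07160278e-04] [-3.88176203e-04  9.97826307e-01 -6.57017775e-02 -5.07809747e-03]
```

```bash
python3 -m jog '[3,0,0,0,0,0,6,0,0,0,0,0,9,0,0,0,0,0,12,0,0,0,0,0,12,0,0,0,0,0,12,0,0,0,0,0]'
python3 - <<'E'
from h import *
s=get_image("side"); crop(s,240,420,160,310,4,"s6.png")
t=get_image("top"); crop(t,285,325,180,240,10,"t6.png")
E
```

```text
clock: 9.57
position: [0.5057, -0.0089, 0.0382]
ee_rot: [-0.0, 0.998, -0.066, -0.003]
contact_force: [-4.9, 0.4, -5.3]
width: 0.027
```

View pics/s6.png

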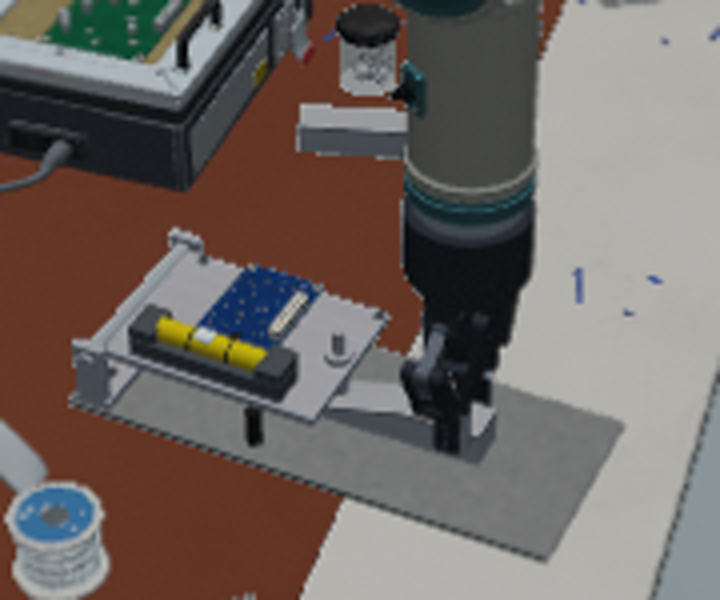

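View pics/t6.png

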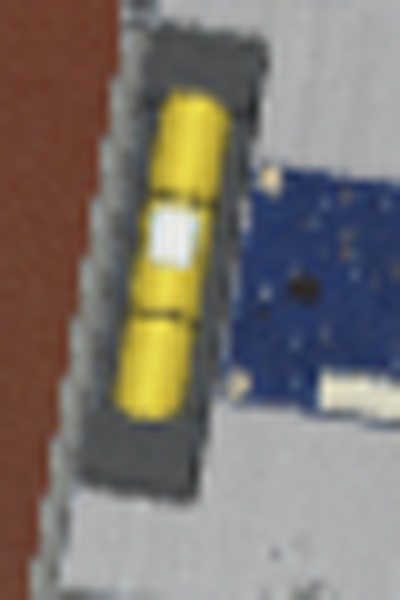

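```bash
python3 -m jog '[0,0,1,0,0,0,0,0,1,0,0,0,0,0,1,0,0,0]'
cat > bub.py <<'E'
from h import *
t=get_image("top"); f=t["frame"].astype(int)[180:240,285:325]
r,g,b=f[...,0],f[...,1],f[...,2]
yel=(r>150)&(r-b>70); wh=(r>185)&(b>170)
m=cv2.morphologyEx(yel.astype(np.uint8),cv2.MORPH_CLOSE,np.ones((5,5)))
n,l,stt,c=cv2.connectedComponentsWithStats(m); i=1+np.argmax(stt[1:,4]); hull=np.zeros_like(m)
cs,_=cv2.findContours((l==i).astype(np.uint8),0,2); cv2.drawContours(hull,[cv2.convexHull(cs[0])],-1,1,-1)
w=np.argwhere((hull>0)&wh); y=np.argwhere(hull>0)
print("vial centre",y.mean(0),"bubble",w.mean(0),len(w))
def d(p): p=p[::-1]+[285,180]; return toplane(t,[p],.06)[0]
e=d(w.mean(0))-d(y.mean(0)); print("bubble mm (vial centroid ref)",1e3*(e@[.991,-.132,0]))
st=get_state(); print(st["position"],st["contact_force"],st["clock"])
import sys; crop(t,285,325,180,240,10,sys.argv[1])
E
python3 bub.py t7.png
```

```text
clock: 10.05
position: [0.508, -0.0093, 0.0382]
ee_rot: [0.0, 0.998, -0.066, -0.0]
contact_force: [-2.6, -0.9, -5.9]
width: 0.0265
vial centre [25.13574661 16.57013575] bubble [24.  16.5] 20
bubble mm (vial centroid ref) 2.5157245023096326
[ 0.50810473 -0.00929432  0.03825317] [-2.64824358  1.10801356 -5.13908601] 10.1
```

View pics/t7.png

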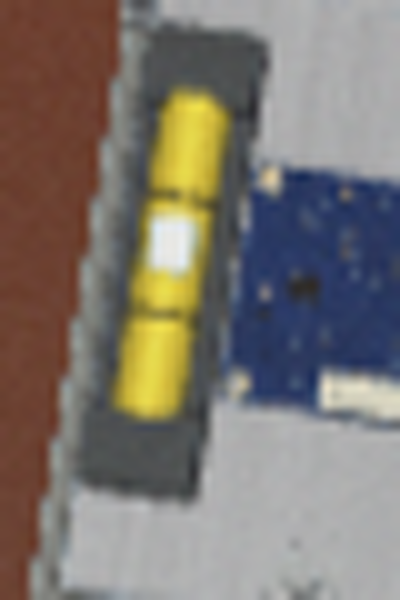

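```bash
python3 -m jog '[2,0,0.5,0,0,0,3,0,1,0,0,0,3,0,1,0,0,0,3,0,1,0,0,0]'; python3 bub.py t8.png
```

```text
clock: 10.6
position: [0.5117, -0.0098, 0.0374]
ee_rot: [0.0, 0.998, -0.066, 0.001]
contact_force: [-2.6, 0.6, -6.1]
width: 0.0266
vial centre [25.13574661 16.57013575] bubble [24.27272727 16.59090909] 22
bubble mm (vial centroid ref) 1.9373467409826906
[ 0.51166879 -0.0098057   0.0374307 ] [-2.08076765 -0.37628437 -4.78827024] 10.65
```

View pics/t8.png

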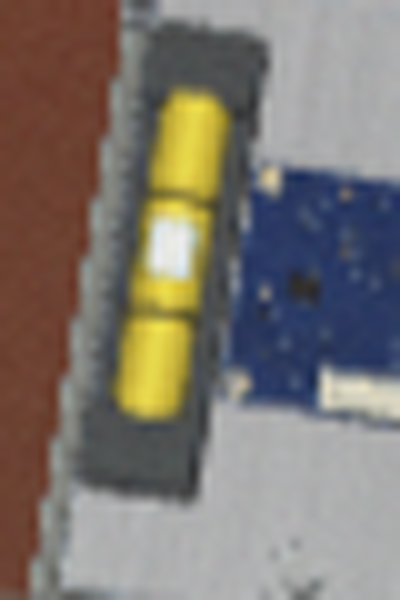

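```bash
python3 -m jog '[0,0,0.7,0,0,0,0,0,0.7,0,0,0,0,0,0.7,0,0,0]'; python3 -m jog '[0,0,0.7,0,0,0,0,0,0.7,0,0,0,0,0,0.7,0,0,0]';python3 bub.py t9.png
```

```text
clock: 11.02
position: [0.5117, -0.0098, 0.0373]
ee_rot: [0.0, 0.998, -0.066, 0.001]
contact_force: [-4.1, 0.5, 3.8]
width: 0.0271
clock: 11.4
position: [0.5117, -0.0098, 0.0373]
ee_rot: [0.0, 0.998, -0.066, 0.001]
contact_force: [-5.1, 1.7, 9.2]
width: 0.0265
vial centre [24.97321429 16.64285714] bubble [24.27272727 16.59090909] 22
bubble mm (vial centroid ref) 1.548540892145553
[ 0.51170333 -0.00980042  0.03726504] [-5.7784181   1.27808165  9.98904646] 11.45
```

```bash
python3 -m jog '[1.5,0,-0.7,0,0,0,3,0,-0.7,0,0,0,3,0,-0.7,0,0,0]'; python3 -m jog '[0,0,0,0,0,0,0,0,0,0,0,0,0,0,0,0,0,0,0,0,0,0,0,0,0,0,0,0,0,0,0,0,0,0,0,0,0,0,0,0,0,0]' 0.35;python3 bub.py t10.png
python3 - <<'E'
from h import *
w=get_image("wrist"); cv2.imwrite("pics/w10.png",w["frame"][:,:,::-1]); print(get_state()["width"])
E
```

```text
clock: 11.82
position: [0.5117, -0.0098, 0.0372]
ee_rot: [-0.0, 0.998, -0.066, -0.002]
contact_force: [-9.6, 1.0, 10.8]
width: 0.0268
clock: 12.7
position: [0.5141, -0.0101, 0.0366]
ee_rot: [0.0, 0.998, -0.066, 0.0]
contact_force: [-1.0, -0.3, 0.3]
width: 0.0555
vial centre [25.13574661 16.57013575] bubble [24.27272727 16.59090909] 22
bubble mm (vial centroid ref) 1.9373467409826906
[ 0.51410535 -0.01010333  0.03657037] [ 4.21694376e-01 -9.79162311e-01  3.22524085e-04] 12.75
0.05541907100016544
```

View pics/w10.png

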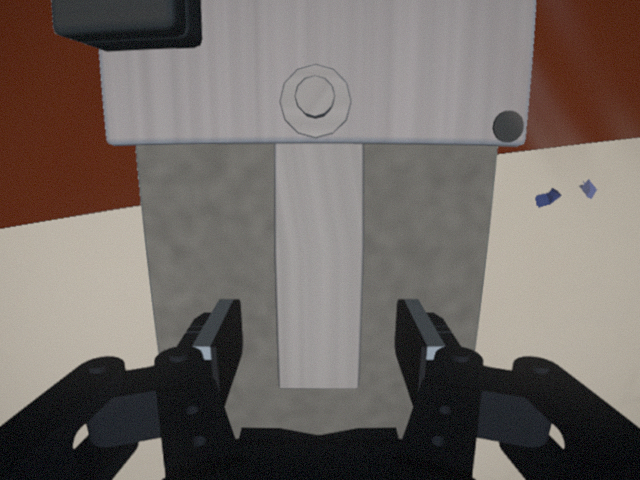

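View pics/t10.png

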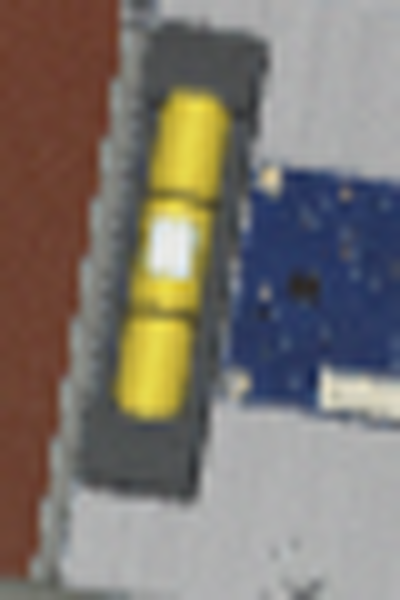

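The gripper has opened with about 14 mm clear on each side of the wedge. The wedge block spans px 277–362, right under the foot screw at (315, 98). In the 10x top crop the bubble is at row 245, between the lines at 195 and 314, which is about +2 mm. I'll retract.

```bash
python3 -m jog '[0,0,-15,0,0,0,0,0,-40,0,0,0,0,0,-80,0,0,0,-10,0,-120,0,0,0,-10,0,-120,0,0,0,-10,0,-120,0,0,0]';python3 bub.py t11.png
python3 - <<'E'
from h import *
s=get_image("side"); crop(s,240,420,160,310,4,"s11.png")
w=get_image("wrist"); cv2.imwrite("pics/w11.png",w["frame"][:,:,::-1])
E
```

```text
clock: 13.55
position: [0.504, -0.0087, 0.157]
ee_rot: [0.0, 0.998, -0.066, 0.0]
contact_force: [0.0, 0.1, -0.1]
width: 0.0553
vial centre [25.13574661 16.57013575] bubble [24.27272727 16.59090909] 22
bubble mm (vial centroid ref) 1.9373467409826906
[ 0.50365224 -0.00872398  0.15623584] [ 0.32206469  0.20263764 -0.34741506] 13.6
```

View pics/w11.png

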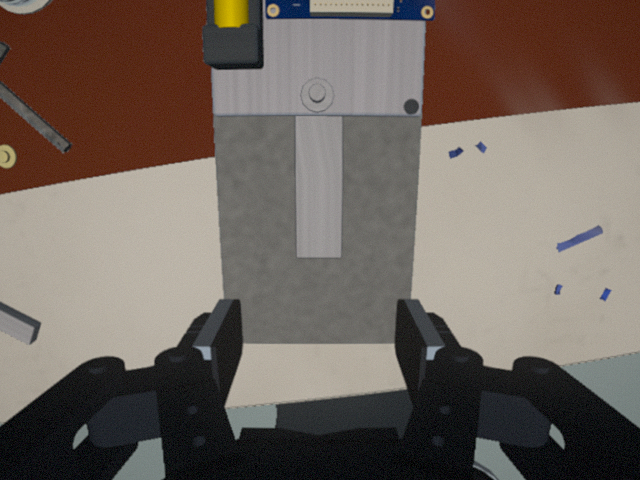

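View pics/s11.png

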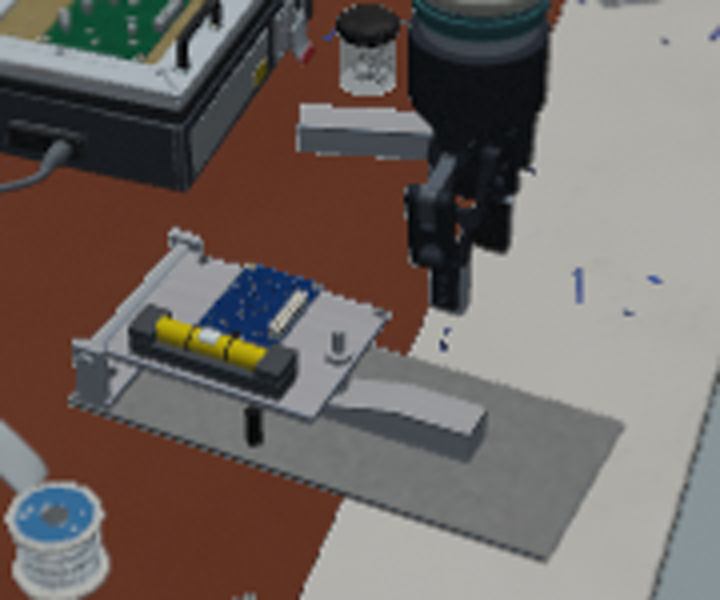

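View pics/t11.png

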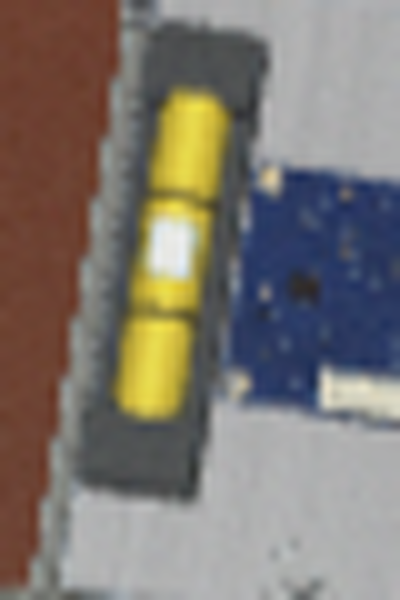

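```bash
python3 -c "
from rig import *
print(sign_off())"
```

```text
the job is handed in; nothing more can be done
None
```

The thick wedge is under the screw foot with the bubble between its two lines, and I handed the job in at about 13.7 s of the 48 s allowed. I gripped the wedge by its block, laid it flat on the base board, pushed it thin end first under the foot, then let go and raised the gripper clear.

**Last checks**
- **Bubble:** it read about +2 mm (limit ±7 mm), the same after release and after retracting.
- **Wedge:** it looked flat on the board and in line with the foot.
- **Contact:** the platform stayed level after release, so the foot is resting on the wedge. I could not measure that force directly.
- **Gripper:** it was clear of everything, with the measured force back to about 0.

**Disagreements along the way**
- **First push:** it pressed too hard on the board (about 28 N down, 21 N back) and stopped 12 mm short. I eased it upward and carried on.
- **Later push:** the wedge was briefly about 1 mm off the board, so I set it down again before releasing.
- **Final nudge:** the 3 mm nudge just before release did not visibly move the bubble.

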